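Lock the last quarter-turn stud of the pump unit's service panel

TASK

The service panel on top of the laboratory pump unit is shut, but one of its three wing-headed quarter-turn studs is still open: it stands higher than the others and its wing lies in line with the row. Push that stud fully in first, and while holding it in turn it a full quarter turn clockwise, seen from above, so that it stays down with its wing parallel to the other two, then let go. Leave the two locked studs as they are.

Things in the scene. Friction and masses are not known exactly. Their poses are not given: they have to be found in the camera images.
- stud_wing (a point): The open stud's head: upright dark-steel wing, a bar 44 long, 12 thick, 24 mm tall, on an 18 mm round neck. Point: middle of the wing, on the stud's axis, 12 mm below its top. x along the wing, z up. Open, the point is 42 mm above the panel (panel 75 mm above the bench), wing in line with the row of three studs, 100 mm apart. A collar 34 mm wide, 5 mm high, rings its foot.
- stud_turn (a joint): Turn of that stud, rad: 0 open, growing clockwise seen from above to the stop at 1.571 (locked). Blocked until the stud is pushed straight down 9 mm or more (12 is good, bottoms at 14) against a spring (6 N, 11 N at the bottom) and held there; then turns with about 0.05 N m. Let go after the turn it stays hooked 9 mm lower; let go unturned it springs back.
- lock_a_end (a point): One of the two locked studs, alike in shape but 9 mm lower and with its wing across the row. Point: the end of its wing farther from the robot, half-way up, 22 mm from that stud's axis, 33 mm above the panel. x along the wing, outwards. It stays as it is.
- lock_b_end (a point): The same point of the other locked stud. It stays as it is.

How it is judged:
On the way:
1. the open stud is pushed in by at least 8 mm before it is turned (turned less than 20 degrees) (height (world z) of stud_wing below 0.109 m and value of joint stud_turn below 0.35 rad), for 0.1 s.
At the end, for the whole second after the job is handed in: The open stud has been turned at least 75 degrees of its 90 clockwise and stays hooked down, at least 5 mm lower than it started (its wing's middle below 112 mm above the bench), at rest (value of joint stud_turn above 1.31 rad and height (world z) of stud_wing below 0.112 m and velocity of joint stud_turn between -0.1 and 0.1 rad/s); the robot touches nothing.
It fails at once if a locked stud is turned or worked loose (the end of its wing moves more than 8 mm) (distance of any of lock_a_end, lock_b_end from where it was at the start of the episode above 0.008 m).
It also fails if it takes over 32 s, if anything falls off the work surface, if the arm or the gripper's body presses on something with over 40 N, if the wrist force passes 120 N, or if a joint passes its speed limit or range.

ROBOT

A 6-joint arm with a two-finger parallel gripper is mounted at the origin on the work surface. World frame = base frame: x ahead of the robot, y to its left, z up, the work surface at z = 0. Lengths are in m, angles in rad, forces in N, time in s.
With the tool pointing down it reaches from about 0.375 to 0.825 m from the base axis. Payload 5.5 kg.
Tool frame: the origin (TCP) lies on the centre line of the jaws, within the pads' length; the fingertips stand 11 mm ahead of it and the grasp point (between the pads) lies 8 mm behind it; z points along the fingers, y is the direction in which the jaws open and shut (so a half turn about z gives the same grasp; the last joint's range is limited). The gripper opens to 85 mm and grips with 20 to 120 N. Pads are 22 mm wide; open, the fingers measure 114 mm over their backs; the gripper's body (76 mm by 85 mm) begins 54 mm behind the grasp point. The pads swing forward as they close: fully open they stand 13 mm farther back than shut.
Start: joints at [1.318, 0.314, -0.047, 1.21, 0, 1.571], TCP at [0.15, 0.581, 0.218] pointing down, gripper open.
Joint ranges: [-2.67, 2.67], [-0.69, 1.73], [-1.03, 1.25], [-2.08, 2.16], [-1.42, 1.45], [-3.14, 3.14]. Speed limits (rad/s): [2.39, 2.39, 3.01, 3.14, 3.14, 3.14].

INTERFACE

Orientations are given as a 3x3 rotation matrix whose columns are the frame's x, y, z axes.
In Python, from cell import status, snapshot, camera_params, robot, recognise gives the robot as it stands.
- The arm moves only by the tool jog_arm, never from a script. Its argument "deltas" is a list that holds one entry, the list of rows, each a list of 6 numbers: the shift along the tool's x, y, z in units of 25 mm (1.0 is 25 mm), then the turn, a rotation vector about the tool's x, y, z in units of 6 degrees (1.0 is 6 degrees). In form: [[[x, y, z, ax, ay, az], ...]]. A call has 1 to 10 rows; each row shifts and turns the commanded pose from where the row before left it, along the tool's axes as they then stand; what a row does not reach is not made up. A row lasts 1/10 s, in which the tool goes at most 50 mm and 8.59 degrees, less where a joint would pass 70% of its speed; a pose out of reach is approached as far as the arm can. A call is refused whole if a number of a shift passes 1 or a number of a turn 1, either way. A call with a gripper value outside its range is refused whole. "fingers" is the finger opening in mm, from 0 to 85.4, set as the call begins (left out, the last holds). The fingers move at their own pace and stop on an object; "newtons" is the grip in N (left out, the last holds). Time passes only in rows, so rows that do not move let the fingers close. It gives the time, the measured TCP pose, the force and the opening at its end, in the units of the state.
- status.get_obs(): the state, without advancing time (a new reading comes with each control period).
- snapshot(name): name is "scene" or "top"; returns (picture, depth): 384x512x3 uint8, blue, green, red; 384x512 float32, m along the optical axis (not along the pixel's ray), 0 where there is no reading.
- camera_params(name): a dict with "camera_matrix" (3x3 intrinsics, pixels), "xyz" and "rotation" of the camera in the world. Camera axes: x right, y down, z forward; pixel columns grow to the right and rows downward; lengths in m; the calibration is good to about 2 mm. A picture is of the moment at which its call begins. camera_params takes no time and is no camera call.
- robot.hand_in(): hands the job in, once; it reports no verdict.
Trained networks look in the newest picture that a camera, given by its name, has taken for a name from the list of things; names that differ only in an ending like _2 or _b are one class to them, and where a whole thing is asked for, a point or a joint stands for the part that bears it (a point fixed in the world has none). Each returns a list of dicts, best first, with "p" (0 to 1); they miss things now and then, are a little off and sometimes report something else, mostly with a low value. They report only what shows in the picture. A call takes as long as a camera call.
- recognise(label, camera): "pixel" ([column, row] in pixels, amid what is visible of it).
The state is a dict: "t": time; "joint_positions": joint angles; "qvel": joint speeds; "joint_torque": joint torques, N m; "position": TCP position; "eef_rot": TCP orientation; "force": force on the tool from outside, world axes, zero at the start; "ft_torque": the same for the moment, N m; "finger_gap": opening from 0.0 (shut) to 1.0 (fully open).
Only numpy, scipy, OpenCV 4.12 (cv2) and the standard library are available. Lean on these libraries where they do the work, as an engineer would, in place of code of your own. Each camera call takes 0.05 s, during which the arm holds its last target. There are 200 camera calls.

## Working session

There is one attempt and no reset: what is moved stays moved. The work goes in short steps, Python scripts to look and compute and a tool call to move; the robot and the scene stay as the last step left them, time stands still between calls to the robot, and variables do not carry over. Pictures are saved under pics/ and viewed, about 8 in all and at most 12, crops included, and the job is handed in when it is done.

Besides the shell and the picture viewer there is one more tool, called after "Request:" by a JSON object that holds its "fn" and its "kwargs". jog_arm: Moves the arm, as the interface text tells. Its arguments: {"type":"object","properties":{"deltas":{"type":"array","items":{"type":"array","items":{"type":"array","items":{"type":"number"}}}},"fingers":{"type":"number"},"newtons":{"type":"number"}},"required":["deltas"]}

```bash
mkdir -p pics
python3 - <<'E'
from cell import status, snapshot, camera_params, robot, recognise
import cv2,numpy as np
s=status.get_obs();print(s)
for c in("scene","top"):
    p,d=snapshot(c);cv2.imwrite(f"pics/{c}0.png",p);np.save(f"{c}_d.npy",d)
    print(c,camera_params(c))
    for n in("stud_wing","lock_a_end","lock_b_end"):
        print(n,[(r["pixel"],round(r["p"],2)) for r in recognise(n,c)])
E
```

```text
{'t': 0.0, 'joint_positions': array([ 1.31800992e+00,  3.14220979e-01, -4.80355196e-02,  1.21025396e+00,
        2.89689779e-05,  1.57082860e+00]), 'qvel': array([ 0.0012654 , -0.00067487,  0.00242721, -0.00086605,  0.00160967,
       -0.00255977]), 'joint_torque': array([-3.26808106e-06, -5.39597619e+01,  3.39744580e+01,  1.94119447e-02,
       -1.76547843e-05,  6.09718697e-06]), 'position': array([0.14990129, 0.58035053, 0.21745674]), 'eef_rot': array([[-9.68211210e-01,  2.50133653e-01, -4.56757701e-04],
       [ 2.50134068e-01,  9.68209800e-01, -1.65241125e-03],
       [ 2.89136206e-05, -1.71413376e-03, -9.99998530e-01]]), 'force': array([-0.24090726, -0.65723782, -0.48521714]), 'ft_torque': array([-0.00131713,  0.01469975, -0.01150151]), 'finger_gap': 1.000244355251115}
scene {'camera_matrix': array([[371.01767537,   0.        , 252.666238  ],
       [  0.        , 371.01767537, 191.88743189],
       [  0.        ,   0.        ,   1.        ]]), 'xyz': array([ 0.98223231, -0.00491897,  0.6057583 ]), 'rotation': array([[ 0.16441993,  0.70738384, -0.68744031],
       [ 0.98629738, -0.12747406,  0.10472742],
       [-0.01354832, -0.69523986, -0.71865011]])}
stud_wing [([230.3, 199.7], 0.79)]
lock_a_end []
lock_b_end [([285.7, 194.5], 0.6)]
top {'camera_matrix': array([[422.11726214,   0.        , 249.21105419],
       [  0.        , 422.11726214, 194.62058408],
       [  0.        ,   0.        ,   1.        ]]), 'xyz': array([0.4714613 , 0.06862905, 0.93151111]), 'rotation': array([[ 0.02337908, -0.99577536,  0.08879667],
       [-0.99874808, -0.0271929 , -0.04198598],
       [ 0.04422325, -0.08770391, -0.99516447]])}
stud_wing [([254.5, 202.2], 0.5)]
lock_a_end []
lock_b_end [([205.5, 201.0], 0.65)]
```

Run:
```python
import cv2,numpy as np
a=cv2.imread("pics/scene0.png")[120:270,160:360];b=cv2.imread("pics/top0.png")[120:270,150:350]
cv2.imwrite("pics/c0.png",np.vstack([cv2.resize(x,(800,600),interpolation=2)[::1] for x in(a,)]))
cv2.imwrite("pics/c1.png",cv2.resize(b,(800,600),interpolation=2))
```

```text
(no output)
```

View pics/c0.png

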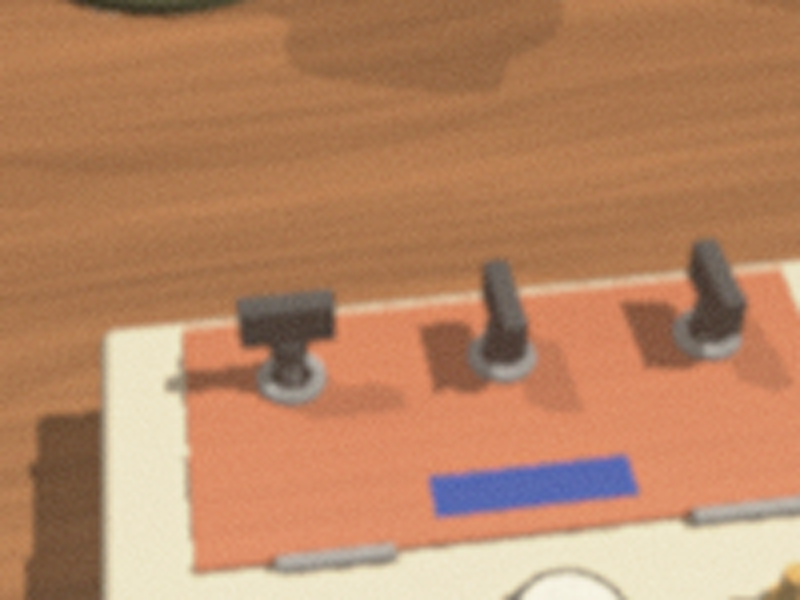

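View pics/c1.png

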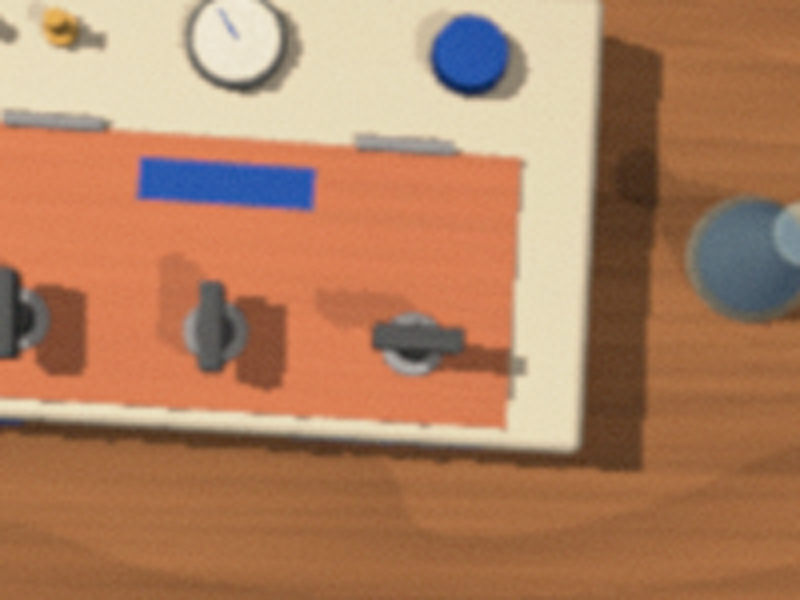

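The open stud is the one at scene ≈(231.7, 199.6) and top ≈(254.7, 204.7). Its locked neighbours stand to the +y side, with their wings across the row.

```bash
cat > h.py <<'E'
from cell import camera_params
import numpy as np
def ray(c,px):
    p=camera_params(c);d=p["rotation"]@np.linalg.solve(p["camera_matrix"],[*px,1]);return p["xyz"],d/np.linalg.norm(d)
def tri(ps,pt):
    A=0;b=0;
    for c,px in(("scene",ps),("top",pt)):
        o,d=ray(c,px);P=np.eye(3)-np.outer(d,d);A=A+P;b=b+P@o
    return np.linalg.solve(A,b)
def onz(c,px,z):
    o,d=ray(c,px);return o+d*(z-o[2])/d[2]
E
python3 - <<'E'
from h import *
S=lambda u,v:(160+u/4-.4,120+v/4-.4)
T=lambda u,v:(150+u/4-.4,120+v/4-.4)
print("wing tri",tri(S(286,319),T(419,339)))
print("collar tri",tri(S(292,378),T(413,345)), "mid collar",tri(S(503,357),T(215,330)))
print("wing top plane",onz("top",T(419,339),.129),"scene mid",onz("scene",S(286,319),.117))
e=[onz("top",T(374,338),.129),onz("top",T(465,340),.129)];print("ends",e)
print("mid lock",onz("top",T(211,326),.12),onz("top",T(10,312),.12), "blue knob",onz("top",T(470,55),.1))
d=np.load("top_d.npy")
for u,v in((419,339),(211,326),(300,250),(470,55),(240,40)):
    c,r=map(round,T(u,v));p=camera_params("top");print((p["xyz"]+p["rotation"]@(np.linalg.solve(p["camera_matrix"],[c,r,1])*d[r,c])).round(4))
E
```

```text
wing tri [0.52561323 0.024448   0.11642281]
collar tri [0.52521383 0.02510165 0.07507265] mid collar [0.53021337 0.12560969 0.07548817]
wing top plane [0.52470953 0.02452627 0.129     ] scene mid [0.52624976 0.02502221 0.117     ]
ends [array([0.52462259, 0.04599792, 0.129     ]), array([0.52480923, 0.00252746, 0.129     ])]
mid lock [0.52892905 0.12411598 0.12      ] [0.53308527 0.21995979 0.12      ] blue knob [6.70167873e-01 4.79878361e-04 1.00000000e-01]
[0.5252 0.0253 0.131 ]
[0.5292 0.1249 0.1185]
[0.5724 0.0825 0.0745]
[6.721e-01 3.000e-04 9.480e-02]
[0.6766 0.1158 0.0855]
```

View pics/scene0.png

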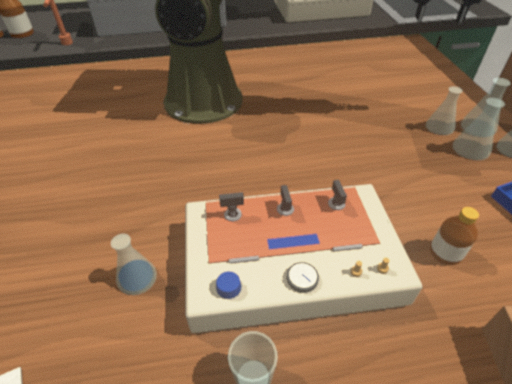

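Run:
```python
from h import *
for c,px in(("scene",[(480,130),(441,112),(497,90),(460,215),(455,92),(490,103)]),):
    d=np.load(c+"_d.npy");p=camera_params(c)
    for u,v in px:print((u,v),(p["xyz"]+p["rotation"]@(np.linalg.solve(p["camera_matrix"],[u,v,1])*d[v,u])).round(3))
for c in("scene","top"):
    d=np.load(c+"_d.npy");p=camera_params(c);v,u=np.mgrid[:384,:512]
    q=(np.linalg.inv(p["camera_matrix"])@np.stack([u.ravel(),v.ravel(),np.ones(u.size)]))*d.ravel()
    w=(p["rotation"]@q).T+p["xyz"];w=w[(d.ravel()>0)&(w[:,2]>.135)&(np.hypot(w[:,0],w[:,1])>.25)&(np.abs(w[:,0])<.9)&(w[:,0]>0)&(abs(w[:,1])<.8)]
    k,n=np.unique((w[:,:2]/.05).round().astype(int),axis=0,return_counts=True)
    print(c,[(*(a*.05).round(2),int(m)) for a,m in zip(k,n)])
```

```text
(480, 130) [0.369 0.631 0.074]
(441, 112) [0.261 0.599 0.056]
(497, 90) [0.281 0.711 0.119]
(460, 215) [0.628 0.411 0.111]
(455, 92) [ 0.982 -0.005  0.606]
(490, 103) [0.353 0.637 0.136]
scene [(np.float64(0.15), np.float64(0.5), 38), (np.float64(0.15), np.float64(0.55), 149), (np.float64(0.15), np.float64(0.6), 138), (np.float64(0.15), np.float64(0.65), 68), (np.float64(0.2), np.float64(0.6), 5), (np.float64(0.2), np.float64(0.65), 23), (np.float64(0.25), np.float64(0.7), 43), (np.float64(0.25), np.float64(0.75), 18), (np.float64(0.3), np.float64(0.7), 26), (np.float64(0.3), np.float64(0.75), 10), (np.float64(0.35), np.float64(0.65), 121)]
top []
```

Request:
{"fn": "jog_arm", "kwargs": {"deltas": [[[-1,-0.885,0,0,0,0],[-1,-0.885,0,0,0,0],[-1,-0.885,0,0,0,0],[-1,-0.885,0,0,0,0],[-1,-0.885,0,0,0,0],[-1,-0.885,0,0,0,0],[-1,-0.885,0,0,0,0],[-1,-0.885,0,0,0,0],[-1,-0.885,0,0,0,0],[-1,-0.885,0,0,0,0]]], "fingers": 45, "newtons": 60}}

```text
t: 1.4
position: [0.3374, 0.303, 0.2185]
eef_rot: [[-0.968, 0.25, 0.0], [0.25, 0.968, 0.0], [-0.0, 0.0, -1.0]]
force: [0.9, -0.0, 0.5]
finger_gap: 0.528
```

Request:
{"fn": "jog_arm", "kwargs": {"deltas": [[[-1,-0.885,0,0,0,0],[-1,-0.885,0,0,0,0],[-1,-0.885,0,0,0,0],[-1,-0.885,0,0,0,0],[-1,-0.885,0,0,0,0],[-1,-0.885,0,0,0,0],[-1,-0.885,0,0,0,0],[-1,-0.885,0,0,0,0],[-1,-0.885,0,0,0,0],[-1,-0.885,0,0,0,0]]]}}

```text
t: 2.4
position: [0.5242, 0.0261, 0.2185]
eef_rot: [[-0.968, 0.25, 0.0], [0.25, 0.968, 0.0], [-0.0, 0.0, -1.0]]
force: [-0.1, -0.1, 0.1]
finger_gap: 0.525
```

Request:
{"fn": "jog_arm", "kwargs": {"deltas": [[[0,0,0,0,0,-1],[0,0,0,0,0,-1],[0,0,0,0,0,-1],[0,0,0,0,0,-1],[0,0,0,0,0,-1],[0,0,0,0,0,-1],[0,0,0,0,0,-1],[0,0,0,0,0,-1],[0,0,0,0,0,-1],[0,0,0,0,0,-1]]]}}

```text
t: 3.4
position: [0.5235, 0.0274, 0.2184]
eef_rot: [[-0.698, -0.716, 0.0], [-0.716, 0.698, -0.0], [-0.0, -0.0, -1.0]]
force: [-0.1, -0.4, -0.1]
finger_gap: 0.525
```

Request:
{"fn": "jog_arm", "kwargs": {"deltas": [[[0,0,0,0,0,-1],[0,0,0,0,0,-1],[0,0,0,0,0,-1],[0,0,0,0,0,-1],[0,0,0,0,0,-1],[0,0,0,0,0,-1],[0,0,0,0,0,-1],[0,0,0,0,0,0],[0,0,0,0,0,0]]]}}

```text
t: 4.3
position: [0.5235, 0.0274, 0.2184]
eef_rot: [[-0.046, -0.999, 0.0], [-0.999, 0.046, -0.0], [-0.0, -0.0, -1.0]]
force: [-0.5, -0.3, 0.4]
finger_gap: 0.525
```

Run:
```python
from cell import *
from cell import status
import numpy as np
s=status.get_obs();print(s["t"],s["joint_positions"].round(3),s["finger_gap"]);R=s["eef_rot"];print(R.round(4),s["position"])
print(np.degrees(np.arctan2(R[1,0],R[0,0])),(R.T@(np.array([.525,.0247,.1085])-s["position"])/.025).round(3))
```

```text
4.3 [ 0.052  0.171 -0.23   1.17  -0.    -1.473] 0.5251984069395063
[[-4.58e-02 -9.99e-01  1.00e-04]
 [-9.99e-01  4.58e-02 -0.00e+00]
 [-0.00e+00 -1.00e-04 -1.00e+00]] [0.52351747 0.02744078 0.21837622]
-92.62285707573552 [ 0.107 -0.064  4.395]
```

Request:
{"fn": "jog_arm", "kwargs": {"deltas": [[[0.1,-0.06,0.8,0,0,0],[0,0,0.8,0,0,0],[0,0,0.8,0,0,0],[0,0,0.8,0,0,0],[0,0,0.6,0,0,0],[0,0,0.4,0,0,0],[0,0,0.2,0,0,0],[0,0,0,0,0,0],[0,0,0,0,0,0]]]}}

```text
t: 5.2
position: [0.5254, 0.0249, 0.1089]
eef_rot: [[-0.044, -0.999, 0.001], [-0.999, 0.044, 0.0], [-0.0, -0.001, -1.0]]
force: [-0.1, -0.2, 0.4]
finger_gap: 0.525
```

Run:
```python
from cell import snapshot
import cv2,numpy as np
a=snapshot("scene")[0][120:270,160:360];b=snapshot("top")[0][120:270,200:400]
cv2.imwrite("pics/c2.png",np.hstack([cv2.resize(x,(400,300),interpolation=2) for x in(a,b)]))
```

```text
(no output)
```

View pics/c2.png

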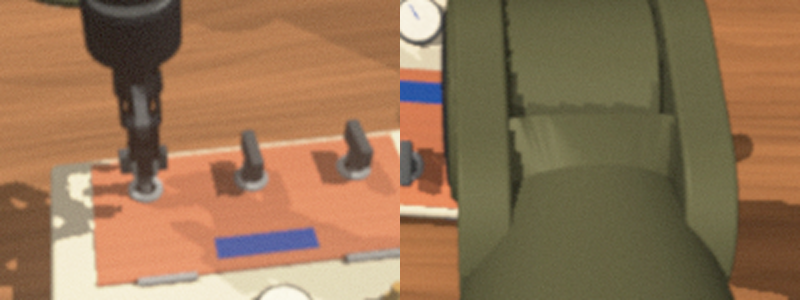

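The finger stands in front of the wing, whose ends show about equally on both sides of it (crop ≈(127,160) and (165,158)). The gripper is centred, so I'll close.

Request:
{"fn": "jog_arm", "kwargs": {"deltas": [[[0,0,0,0,0,0],[0,0,0,0,0,0],[0,0,0,0,0,0],[0,0,0,0,0,0],[0,0,0,0,0,0],[0,0,0,0,0,0],[0,0,0,0,0,0],[0,0,0,0,0,0]]], "fingers": 0, "newtons": 70}}

```text
t: 6.1
position: [0.5254, 0.0249, 0.1086]
eef_rot: [[-0.043, -0.999, 0.001], [-0.999, 0.043, 0.0], [-0.0, -0.001, -1.0]]
force: [0.1, -0.1, 5.3]
finger_gap: 0.106
```

Request:
{"fn": "jog_arm", "kwargs": {"deltas": [[[0,0,0.12,0,0,0],[0,0,0.12,0,0,0],[0,0,0.12,0,0,0],[0,0,0.12,0,0,0],[0,0,0,0,0,0],[0,0,0,0,0,0]]]}}

```text
t: 6.7
position: [0.5255, 0.0249, 0.097]
eef_rot: [[-0.043, -0.999, 0.001], [-0.999, 0.043, 0.0], [-0.0, -0.001, -1.0]]
force: [-1.7, -0.6, 9.5]
finger_gap: 0.111
```

Request:
{"fn": "jog_arm", "kwargs": {"deltas": [[[0,0,0.04,0,0,0],[0,0,0,0,0,0],[0,0,0,0,0,0]]]}}

```text
t: 7.0
position: [0.5255, 0.0249, 0.0961]
eef_rot: [[-0.043, -0.999, 0.001], [-0.999, 0.043, 0.0], [-0.0, -0.001, -1.0]]
force: [-0.3, 0.3, 9.9]
finger_gap: 0.106
```

Run:
```python
from cell import snapshot,status
import cv2,numpy as np
f=[]
for i in range(6):
    a=snapshot("scene")[0];f.append(status.get_obs()["force"][2])
print(np.round(f,2))
a=a[150:240,190:310]
b=cv2.imread("pics/scene0.png")[150:240,190:310]
cv2.imwrite("pics/c3.png",np.hstack([cv2.resize(x,(400,300),interpolation=2) for x in(b,a)]))
```

```text
[ 9.79  9.85 10.62 10.14  9.68  9.6 ]
```

View pics/c3.png

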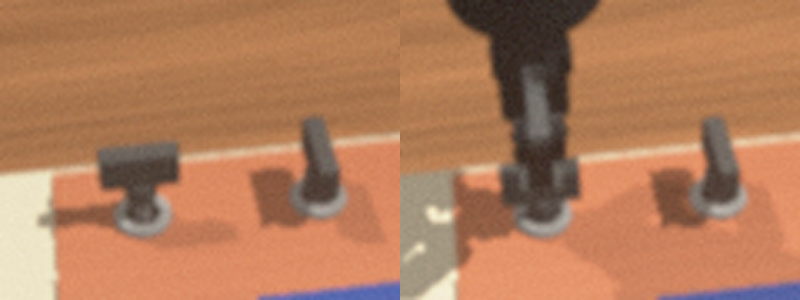

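The wing is down by about 12 mm and the force is 9.9 N. Now the clockwise turn, while holding it in.

Request:
{"fn": "jog_arm", "kwargs": {"deltas": [[[0,0,0,0,0,0.5],[0,0,0,0,0,1],[0,0,0,0,0,1],[0,0,0,0,0,1],[0,0,0,0,0,1],[0,0,0,0,0,1],[0,0,0,0,0,1],[0,0,0,0,0,1]]]}}

```text
t: 8.1
position: [0.5256, 0.0249, 0.0962]
eef_rot: [[-0.74, -0.673, 0.002], [-0.673, 0.74, 0.0], [-0.001, -0.001, -1.0]]
force: [-0.2, 0.7, 9.5]
finger_gap: 0.109
```

Request:
{"fn": "jog_arm", "kwargs": {"deltas": [[[0,0,0,0,0,1],[0,0,0,0,0,1],[0,0,0,0,0,1],[0,0,0,0,0,1],[0,0,0,0,0,1],[0,0,0,0,0,1],[0,0,0,0,0,1],[0,0,0,0,0,0.5],[0,0,0,0,0,0],[0,0,0,0,0,0]]]}}

```text
t: 9.1
position: [0.5256, 0.0248, 0.0962]
eef_rot: [[-0.999, 0.043, 0.002], [0.043, 0.999, -0.0], [-0.002, -0.0, -1.0]]
force: [-1.2, -0.5, 10.8]
finger_gap: 0.11
```

Run:
```python
from cell import snapshot,status
import cv2,numpy as np
a=snapshot("scene")[0];s=status.get_obs();print(s["force"],s["ft_torque"],s["joint_positions"].round(3))
cv2.imwrite("pics/c4.png",cv2.resize(a[150:240,190:310],(640,480),interpolation=2))
```

```text
[-1.39806365  0.86891265  9.25829501] [-0.04165609  0.18101217 -0.01817858] [ 0.047  0.258 -0.413  0.898 -0.     0.091]
```

View pics/c4.png

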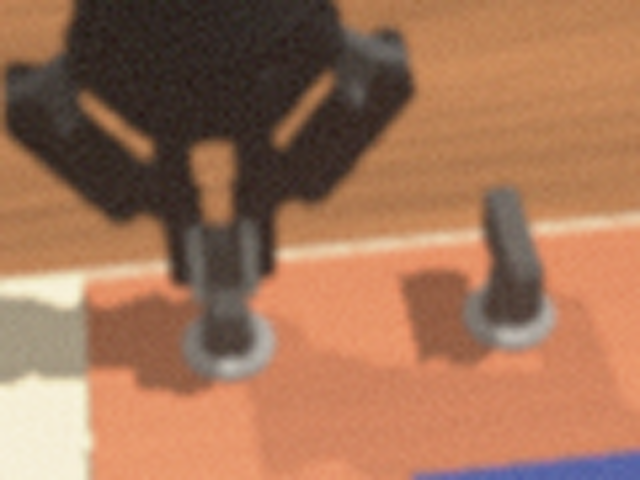

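The wing now lies across the row, parallel to its neighbour. I'll release and retreat.

Request:
{"fn": "jog_arm", "kwargs": {"deltas": [[[0,0,0,0,0,0],[0,0,0,0,0,0],[0,0,0,0,0,0],[0,0,0,0,0,0],[0,0,0,0,0,0],[0,0,0,0,0,0]]], "fingers": 40}}

```text
t: 9.75
position: [0.5247, 0.0248, 0.0951]
eef_rot: [[-0.999, 0.043, -0.0], [0.043, 0.999, -0.0], [0.0, -0.0, -1.0]]
force: [-0.3, 0.3, 0.5]
finger_gap: 0.465
```

Request:
{"fn": "jog_arm", "kwargs": {"deltas": [[[0,0,-0.4,0,0,0],[0,0,-0.8,0,0,0],[0,0,-0.8,0,0,0],[0,0,-0.8,0,0,0],[0,0,-0.8,0,0,0],[0,0,-0.8,0,0,0],[0,0,-0.4,0,0,0],[0,0,0,0,0,0],[0,0,0,0,0,0]]]}}

```text
t: 10.65
position: [0.5247, 0.0249, 0.2149]
eef_rot: [[-0.999, 0.043, -0.0], [0.043, 0.999, -0.0], [0.0, -0.0, -1.0]]
force: [0.5, -0.2, -0.5]
finger_gap: 0.47
```

Run:
```python
from cell import snapshot,status
import cv2
a=snapshot("scene")[0];s=status.get_obs();print(s["force"],s["position"],s["finger_gap"])
cv2.imwrite("pics/c5.png",cv2.resize(a[120:270,160:360],(800,600),interpolation=2))
```

```text
[ 0.57683171 -0.3113481   0.54878566] [0.52432567 0.02483433 0.21440936] 0.47024333592071194
```

View pics/c5.png

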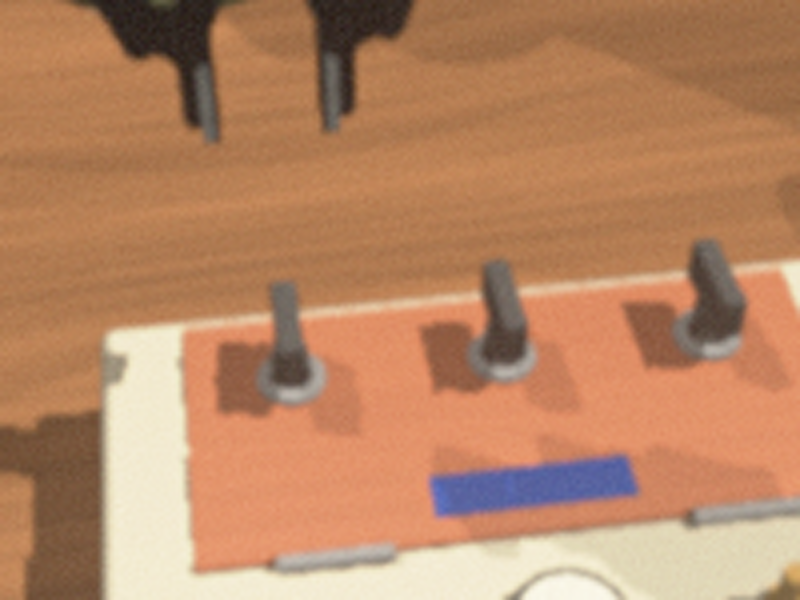

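The stud at (288,330) is now at its neighbours' height, with its wing parallel to theirs. The locked studs are in the same place as before, and the gripper is clear.

```bash
python3 -c "
from cell import robot;print(robot.hand_in())"
```

```text
the job is handed in; nothing more can be done
None
```

The open stud is now locked, and I handed the job in at about 10.7 s of the 32 s allowed; the hand-in gives no verdict.

- **What I did:** I found the stud from both cameras and gripped its wing. I then pushed it about 12 mm straight down, where the wrist read about 10 N against the spring. While holding it in, I turned it 90° clockwise, let go and moved up 120 mm.
- **Last checks:** The final picture shows the stud staying down at its neighbours' height, with its wing parallel to theirs. The two locked studs look unmoved, and the wrist force is about zero with the gripper clear. I judged this from the picture by eye and did not measure the stud's final height or angle. No check failed or disagreed.

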